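# Trace the route on the library's tactile floor plan

### The job

Check the route on the library's tactile floor plan by touch: set the fingertips on the black round pad beside the green disc and run them lightly along the raised yellow route, round every bend, to the black pad beside the red disc. Finish with the fingertips still resting on that last pad, pushing the springy plate down slightly: the program ends while holding this touch. Only touch, never press hard, and leave the little figures and everything else on the table where they are.

Things in the scene. Friction and masses are not known exactly. Their poses are not given: they have to be found in the camera images.
- board: wooden frame of a tactile floor plan, fixed to the table, 178 (x) by 350 (y) by 20 mm high; origin at the centre of its underside, z up. Inside it a cream plate, 150 by 290 mm, lies level with the frame's top (z 20 mm) on soft springs. Pale room outlines about 1 mm high on the plate are decoration
- plate (a joint): how far the cream plate is pressed down, m: 0 at rest, 0.008 at its stop; it sinks straight down without tilting, starts to give at about 0.8 N (with the figures on it) and then takes 0.5 N per mm; it springs back up by itself
- seg0: stretch 0 of 0 to 7 of the raised yellow route, which runs unbroken from pad_a (stretch 0) to pad_b (stretch 7): a straight rounded ridge 12 mm wide, 60 mm long between the centres of its ends, its top 25 mm above the table and 5 mm above the plate; origin at its middle, on its top; x axis level along it, towards stretch 1, which starts where it ends
- seg1: stretch 1 of 0 to 7 of the raised yellow route, which runs unbroken from pad_a (stretch 0) to pad_b (stretch 7): a straight rounded ridge 12 mm wide, 41 mm long between the centres of its ends, its top 25 mm above the table and 5 mm above the plate; origin at its middle, on its top; x axis level along it, towards stretch 2, which starts where it ends
- seg2: stretch 2 of 0 to 7 of the raised yellow route, which runs unbroken from pad_a (stretch 0) to pad_b (stretch 7): a straight rounded ridge 12 mm wide, 41 mm long between the centres of its ends, its top 25 mm above the table and 5 mm above the plate; origin at its middle, on its top; x axis level along it, towards stretch 3, which starts where it ends
- seg3: stretch 3 of 0 to 7 of the raised yellow route, which runs unbroken from pad_a (stretch 0) to pad_b (stretch 7): a straight rounded ridge 12 mm wide, 50 mm long between the centres of its ends, its top 25 mm above the table and 5 mm above the plate; origin at its middle, on its top; x axis level along it, towards stretch 4, which starts where it ends
- seg4: stretch 4 of 0 to 7 of the raised yellow route, which runs unbroken from pad_a (stretch 0) to pad_b (stretch 7): a straight rounded ridge 12 mm wide, 44 mm long between the centres of its ends, its top 25 mm above the table and 5 mm above the plate; origin at its middle, on its top; x axis level along it, towards stretch 5, which starts where it ends
- seg5: stretch 5 of 0 to 7 of the raised yellow route, which runs unbroken from pad_a (stretch 0) to pad_b (stretch 7): a straight rounded ridge 12 mm wide, 44 mm long between the centres of its ends, its top 25 mm above the table and 5 mm above the plate; origin at its middle, on its top; x axis level along it, towards stretch 6, which starts where it ends
- seg6: stretch 6 of 0 to 7 of the raised yellow route, which runs unbroken from pad_a (stretch 0) to pad_b (stretch 7): a straight rounded ridge 12 mm wide, 40 mm long between the centres of its ends, its top 25 mm above the table and 5 mm above the plate; origin at its middle, on its top; x axis level along it, towards stretch 7, which starts where it ends
- seg7: stretch 7 of 0 to 7 of the raised yellow route, which runs unbroken from pad_a (stretch 0) to pad_b (stretch 7): a straight rounded ridge 12 mm wide, 60 mm long between the centres of its ends, its top 25 mm above the table and 5 mm above the plate; origin at its middle, on its top; x axis level along it, towards the centre of pad_b, where it ends
- pad_a: black round pad, 20 mm diameter and 5 mm high, at the left (+y of the board) end of the route; origin at the centre of its top
- pad_b: the same kind of black pad at the right (-y of the board) end of the route; origin at the centre of its top
- green_disc: green disc, 22 mm diameter, 3 mm thick, fixed on the wooden frame about 41 mm outside one end pad of the route; green marks the start and red the finish, and which is at which end changes; origin at the centre of its underside
- red_disc: red disc, 22 mm diameter, 3 mm thick, fixed on the wooden frame about 41 mm outside one end pad of the route; green marks the start and red the finish, and which is at which end changes; origin at the centre of its underside
- blue_figure: loose blue plastic figure, 41 mm tall, foot 22 mm across, standing on the plate in the far left room, at least 50 mm from the route's centre line; origin at the centre of its foot
- orange_figure: the same figure in orange, in the far right room, at least 50 mm from the route's centre line; origin at the centre of its foot
- pencil: loose red pencil, 8 mm thick, 164 mm long, lying on the table along the board's near edge; origin under its middle, x along it
- large_book: closed light blue book, 170 by 240 by 18 mm, lying left of the board; origin at the centre of its underside
- small_book: closed yellow book, 120 by 170 by 22 mm, lying on the large book; origin at the centre of its underside
- glasses_case: dark brown spectacle case, 65 by 160 by 40 mm, beyond the board; origin at the centre of its underside
- mug: blue mug, 80 mm diameter, 85 mm tall, to the right beyond the board; origin at the centre of its underside
- date_stamp: hand stamp with a dark wooden knob, 30 by 55 by 72 mm high, right of the board; origin at the centre of its underside

How it is judged:
By the outcome, as a careful person would: the job done as asked, in the order asked, and still so for the second after the job is handed in, while the arm keeps its last pose, push and grip.
It also fails if it takes over 48 s, if anything falls off the work surface, if the arm or the gripper's body presses on something with over 40 N, if the wrist force passes 120 N, or if a joint passes its speed limit or range.

### The arm

A 7-joint arm with a two-finger parallel gripper is mounted at the origin on the work surface. World frame = base frame: x ahead of the robot, y to its left, z up, the work surface at z = 0. Lengths are in m, angles in rad, forces in N, time in s.
With the tool pointing down it reaches from about 0.4 to 0.875 m from the base axis. Payload 19.3 kg.
Tool frame: the origin (TCP) lies on the centre line of the jaws, within the pads' length; the fingertips stand 19 mm ahead of it and the grasp point (between the pads) is the TCP (bot.nose_length is the distance from the TCP to the fingertips, in m); y points along the fingers, z is the direction in which the jaws open and shut, and the axes are right-handed (so a half turn about y gives the same grasp; the last joint's range is limited). The gripper opens to 85 mm and grips with 20 to 120 N. Pads are 22 mm wide; open, the fingers measure 114 mm over their backs; the gripper's body (76 mm by 85 mm) begins 54 mm behind the grasp point. The pads swing forward as they close: fully open they stand 13 mm farther back than shut.
Start: joints at [-1.192, 0.521, -0.036, 1.599, 0.021, 1.021, -0.113], TCP at [0.271, 0.563, 0.25] pointing down, gripper open.
Joint ranges: [-2.91, 2.91], [-0.3, 2.13], [-1.5, 1.42], [0.17, 2.43], [-1.26, 4.41], [0.16, 1.93], [-2.52, 2.52]. Speed limits (rad/s): [1.89, 1.89, 2.39, 2.39, 3.01, 3.01, 3.01].

### API

Orientations are given as [roll, pitch, yaw] about the fixed x, y, z axes, in that order (R = Rz(yaw) Ry(pitch) Rx(roll)).
In Python, from workcell import observe, cams, workorder, bot gives the robot as it stands. The module is installed in compiled form; this text tells all that it offers.
- The arm moves only by the tool apply_moves, never from a script. Its arguments are lists of equal length, an entry for each row: "jaw": the opening, from -1 (shut) to 1 (fully open), so that 0 is half open; "translation": the shift along the world's x, y, z in m, a list of three; "angular": the turn, a rotation vector about the world's x, y, z in degrees, a list of three. In form: {"jaw": [jaw, ...], "translation": [[x, y, z], ...], "angular": [[ax, ay, az], ...]}. A call has 1 to 5 rows; each row is the pose to reach, as a shift and turn from the pose commanded when the call began; what a row does not reach only later rows make up. A row lasts 1/10 s, in which the tool goes at most 50 mm and 8.59 degrees, less where a joint would pass 70% of its speed; a pose out of reach is approached as far as the arm can. A call with a gripper value outside its range is refused whole. The fingers move at their own pace and stop on an object; "newtons" is the grip in N (left out, the last holds). Time passes only in rows, so rows that repeat a pose let the fingers close. It gives the time, the measured TCP pose, the force and the opening at its end, in the units of the state.
- observe(): the state, without advancing time (a new reading comes with each control period).
- cams.grab_frame(name): name is "side" or "top" or "wrist"; returns a dict with "pixels" (400x640x3 uint8, red, green, blue), "mtx" (3x3 intrinsics, pixels), "R" (3x3) and "t" (3): a world point X has camera coordinates R X + t. Camera axes: x right, y down, z forward; pixel columns grow to the right and rows downward; lengths in m; the calibration is good to about 2 mm. The wrist camera is an equidistant fisheye: a pixel r from the principal point sees the ray r / f radians off the axis. A picture is of the moment at which its call begins. There is no depth.
- workorder.job_done(): hands the job in, once; it reports no verdict.
The state is a dict: "clock": time; "qpos": joint angles; "qd": joint speeds; "joint_efforts": joint torques, N m; "position": TCP position; "tool_rot": TCP orientation; "force": force on the tool from outside, world axes, zero at the start; "moment": the same for the moment, N m; "grip_width": finger opening in m.
Only numpy, scipy, OpenCV 4.12 (cv2) and the standard library are available. Lean on these libraries where they do the work, as an engineer would, in place of code of your own. Each camera call takes 0.05 s, during which the arm holds its last target. There are 200 camera calls.

## Working session

There is one attempt and no reset: what is moved stays moved. The work goes in short steps, Python scripts to look and compute and a tool call to move; the robot and the scene stay as the last step left them, time stands still between calls to the robot, and variables do not carry over. Pictures are saved under pics/ and viewed, about 8 in all and at most 12, crops included, and the job is handed in when it is done.

Besides the shell and the picture viewer there is one more tool, called after "Request:" as name(argument=value, ...) on one line, values as JSON. apply_moves: Moves the arm, as the interface text tells. Its arguments: {"type":"object","properties":{"jaw":{"type":"array"},"translation":{"type":"array"},"angular":{"type":"array"},"newtons":{"type":"number"}},"required":["jaw","translation","angular"]}

```bash
mkdir -p pics
python3 - <<'E'
from workcell import observe,cams,bot
import cv2,numpy as np
s=observe();print({k:np.round(v,3) for k,v in s.items()},bot.nose_length)
for n in("top","side"):
    f=cams.grab_frame(n);cv2.imwrite(f"pics/{n}0.png",f["pixels"][...,::-1]);np.savez(f"{n}0.npz",**f);print(n,f["mtx"].round(1).tolist(),f["R"].round(3).tolist(),f["t"].round(3))
E
```

```text
{'clock': np.float64(0.0), 'qpos': array([-1.192,  0.522, -0.036,  1.6  ,  0.021,  1.021, -0.113]), 'qd': array([-0.001,  0.   , -0.002,  0.001,  0.002, -0.   , -0.   ]), 'joint_efforts': array([-1.0000e-03, -9.2712e+01,  1.9790e+00, -3.6996e+01,  1.8000e-02,
        8.0000e-03, -0.0000e+00]), 'position': array([0.271, 0.563, 0.25 ]), 'tool_rot': array([-1.572, -0.   , -0.449]), 'force': array([-0.035, -0.048,  0.063]), 'moment': array([ 0.004, -0.004,  0.006]), 'grip_width': np.float64(0.085)} 0.019
top [[517.2, 0.0, 317.4], [0.0, 517.2, 198.2], [0.0, 0.0, 1.0]] [[0.001, -1.0, -0.023], [-0.987, 0.002, -0.16], [0.16, 0.023, -0.987]] [0.03  0.615 1.494]
side [[399.6, 0.0, 325.3], [0.0, 399.6, 199.7], [0.0, 0.0, 1.0]] [[0.871, -0.491, 0.02], [-0.228, -0.441, -0.868], [0.435, 0.752, -0.496]] [-0.508  0.192  0.888]
```

View pics/top0.png

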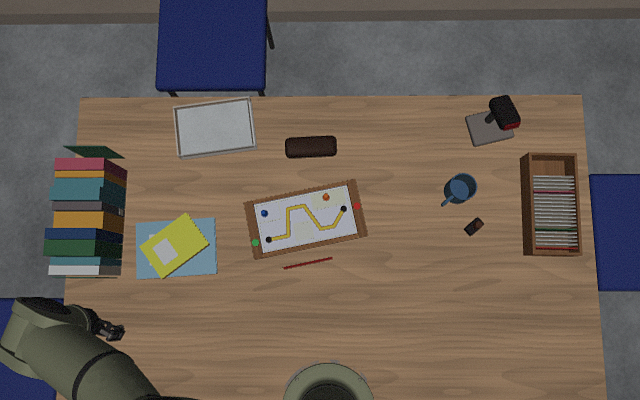

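View pics/side0.png

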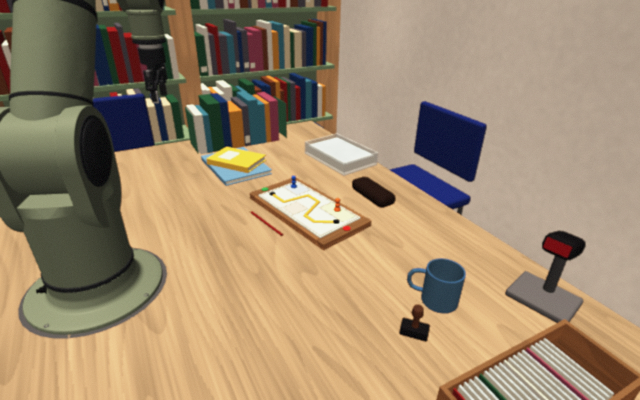

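The top view shows green at the left (255,243), the black pads near (268,240) and (344,209), and red at the right (356,206). The side view agrees. I'll work out rough positions, then move the wrist camera over the board.

```bash
cat > h.py <<'E'
import numpy as np,cv2
def ray(f,uv,fish=False):
    K,R,t=f["mtx"],f["R"],f["t"]
    uv=np.atleast_2d(uv).astype(float); x=(uv-[K[0,2],K[1,2]])/[K[0,0],K[1,1]]
    if fish:
        th=np.hypot(*x.T); k=np.where(th>1e-9,np.sin(th)/np.maximum(th,1e-9),1)
        d=np.c_[x*k[:,None],np.cos(th)]
    else: d=np.c_[x,np.ones(len(x))]
    return -R.T@t, d@R
def onz(f,uv,z,fish=False):
    c,d=ray(f,uv,fish); return c+d*((z-c[2])/d[:,2])[:,None]
E
python3 - <<'E'
import numpy as np,cv2
from h import *
from workcell import cams
f=dict(np.load("top0.npz"))
for n,p in dict(green=(255,243),pa=(268,240),pb=(344,209),red=(356.5,206),bluefig=(264,213),pencil=(308,263)).items(): print(n,onz(f,p,.023)[0].round(3))
w=cams.grab_frame("wrist");c=-w["R"].T@w["t"];print(c.round(3),w["R"].round(3).tolist(),w["mtx"].round(1).tolist())
cv2.imwrite("pics/w0.png",w["pixels"][...,::-1])
E
```

```text
green [0.483 0.217 0.023]
pa [0.492 0.178 0.023]
pb [ 0.586 -0.051  0.023]
red [ 0.595 -0.089  0.023]
bluefig [0.574 0.192 0.023]
pencil [0.424 0.057 0.023]
[0.207 0.593 0.372] [[0.434, 0.901, -0.001], [0.866, -0.417, 0.276], [0.248, -0.121, -0.961]] [[309.7, 0.0, 316.0], [0.0, 309.7, 197.8], [0.0, 0.0, 1.0]]
```

Request:
apply_moves(jaw=[-1, -1, -1, -1, -1], translation=[[0.02, -0.045, 0], [0.04, -0.09, 0], [0.06, -0.135, 0], [0.08, -0.18, 0], [0.1, -0.22, 0]], angular=[[0, 0, 0], [0, 0, 0], [0, 0, 0], [0, 0, 0], [0, 0, 0]])

```text
clock: 0.65
position: [0.3716, 0.3408, 0.2503]
tool_rot: [-1.571, -0.0, -0.449]
force: [0.6, 0.4, 0.3]
grip_width: 0.0122
```

Request:
apply_moves(jaw=[-1, -1, -1, -1, -1], translation=[[0.02, -0.045, 0], [0.04, -0.09, 0], [0.06, -0.135, 0], [0.08, -0.18, 0], [0.1, -0.22, 0]], angular=[[0, 0, 0], [0, 0, 0], [0, 0, 0], [0, 0, 0], [0, 0, 0]])

```text
clock: 1.15
position: [0.4716, 0.1207, 0.2504]
tool_rot: [-1.571, -0.0, -0.449]
force: [0.5, 1.1, -0.1]
grip_width: -0.0003
```

Request:
apply_moves(jaw=[-1, -1, -1], translation=[[0, 0, 0], [0, 0, 0], [0, 0, 0]], angular=[[0, 0, 0], [0, 0, 0], [0, 0, 0]])

```text
clock: 1.45
position: [0.4709, 0.124, 0.2502]
tool_rot: [-1.571, 0.0, -0.448]
force: [-1.0, 0.7, 0.7]
grip_width: -0.0001
```

Run:
```python
from workcell import cams,observe
import numpy as np,cv2
w=cams.grab_frame("wrist");s=observe();print(s["clock"],s["position"].round(4),s["tool_rot"].round(3),s["force"].round(2),s["qpos"].round(2),s["grip_width"])
np.savez("w1.npz",**w);cv2.imwrite("pics/w1.png",w["pixels"][...,::-1]);print((-w["R"].T@w["t"]).round(3))
```

```text
1.5 [0.4708 0.1242 0.2502] [-1.571  0.    -0.447] [ 0.12  0.45 -0.18] [-0.46  0.3   0.1   1.96 -0.04  0.88  0.78] 0.00032669377662267115
[0.407 0.154 0.372]
```

View pics/w1.png

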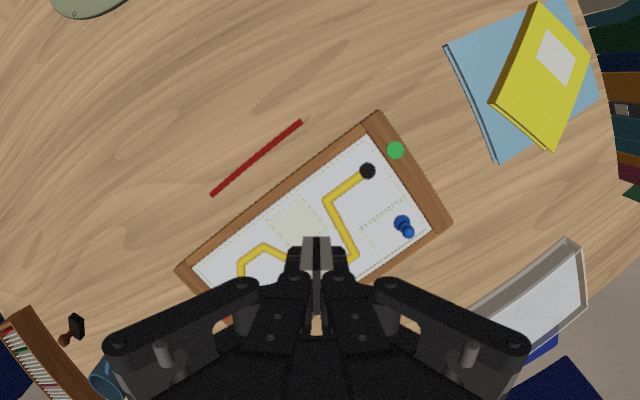

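The wrist view shows green at (396,150), pad_a at (367,170), and the route hidden partly by the gripper. I'll shift so the board is clear of the gripper.

Request:
apply_moves(jaw=[-1, -1, -1, -1, -1], translation=[[0.035, -0.025, 0], [0.07, -0.05, 0], [0.105, -0.075, 0], [0.13, -0.09, 0], [0.13, -0.09, 0]], angular=[[0, 0, 0], [0, 0, 0], [0, 0, 0], [0, 0, 0], [0, 0, 0]])

```text
clock: 2.0
position: [0.6032, 0.0317, 0.2496]
tool_rot: [-1.572, -0.001, -0.45]
force: [-1.4, 0.4, -0.7]
grip_width: 0.0002
```

Request:
apply_moves(jaw=[-1, -1, -1], translation=[[0, 0, 0], [0, 0, 0], [0, 0, 0]], angular=[[0, 0, 0], [0, 0, 0], [0, 0, 0]])

```text
clock: 2.3
position: [0.6007, 0.0343, 0.2505]
tool_rot: [-1.57, 0.0, -0.447]
force: [0.4, -0.0, -0.6]
grip_width: -0.0
```

Run:
```python
from workcell import cams,observe
import numpy as np,cv2
from h import *
w=cams.grab_frame("wrist");s=observe();print(s["clock"],s["position"].round(4),s["tool_rot"].round(3),s["force"].round(2))
np.savez("w2.npz",**w);cv2.imwrite("pics/w2.png",w["pixels"][...,::-1]);
# rectify: plane z=0.025, 0.5mm/px, image right=-y, up=+x
res=.0006;X,Y=np.meshgrid(np.arange(.72,.40,-res),np.arange(.27,-.15,-res),indexing="ij")
def proj(w,P):
    c=P@w["R"].T+w["t"];r=np.hypot(c[...,0],c[...,1]);th=np.arctan2(r,c[...,2]);k=th/r*w["mtx"][0,0]
    return (c[...,0]*k+w["mtx"][0,2]).astype(np.float32),(c[...,1]*k+w["mtx"][1,2]).astype(np.float32)
u,v=proj(w,np.stack([X,Y,X*0+.025],-1))
o=cv2.remap(w["pixels"],u,v,cv2.INTER_CUBIC);cv2.imwrite("pics/rect2.png",o[...,::-1]);print(o.shape)
```

```text
2.35 [0.6007 0.034  0.2506] [-1.57   0.    -0.448] [ 0.46  0.43 -0.17]
(534, 701, 3)
```

View pics/rect2.png

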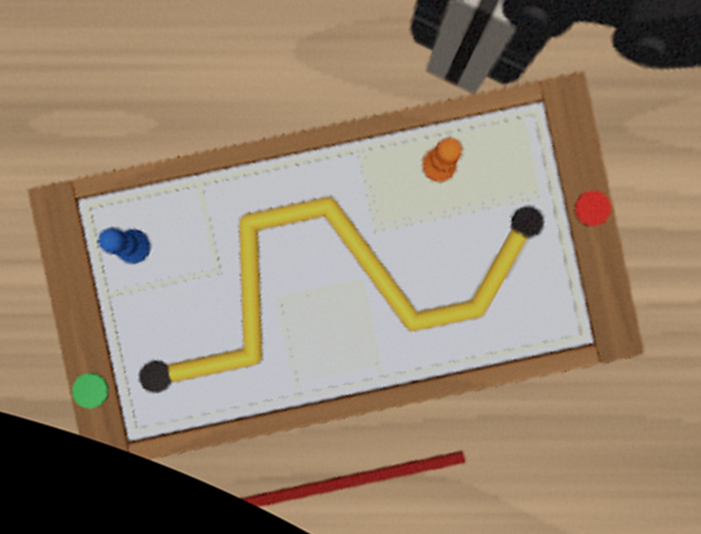

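The rectified view shows the route complete. Pads are at (156,376) and (527,220), with bends at (257,358), (250,220), (330,205), (414,321) and (480,307). Green is at the left, red at the right. Next I'll fit lines to the ridge and check lengths.

```bash
cat > meas.py <<'E'
import numpy as np,cv2
from h import *
w=dict(np.load("w2.npz"));res=.0006
o=cv2.imread("pics/rect2.png");hsv=cv2.cvtColor(o,cv2.COLOR_BGR2HSV)
P=np.array([(156,376),(255,358),(250,220),(329,207),(415,322),(479,308),(527,220)],float)
def blob(m,c,r=22):
    k=np.zeros_like(m);cv2.circle(k,tuple(int(x) for x in c),r,255,-1);M=cv2.moments(m&k,True);return np.array([M["m10"],M["m01"]])/M["m00"],M["m00"]
blk=cv2.inRange(hsv,(0,0,0),(180,255,80))
P[0],a0=blob(blk,P[0]);P[-1],a1=blob(blk,P[-1]);print("pad diam mm",[2*np.sqrt(a/np.pi)*.6 for a in(a0,a1)])
yel=cv2.inRange(hsv,(18,110,90),(38,255,255))
pts=np.argwhere(yel)[:,::-1].astype(float)
for it in range(3):
    L=[]
    for a,b in zip(P[:-1],P[1:]):
        d=b-a;n=np.linalg.norm(d);d/=n;s=(pts-a)@d;e=(pts-a)@[-d[1],d[0]]
        q=pts[(s>15)&(s<n-15)&(abs(e)<14)]
        vx,vy,x,y=cv2.fitLine(q.astype(np.float32),cv2.DIST_L2,0,.01,.01).ravel();L.append((np.array([x,y]),np.array([vx,vy])))
        if it==2: print("width mm",round(len(q)/(n-30)*.6,1),end=" ")
    for i in range(5):
        (p,d),(q,e)=L[i],L[i+1];t=np.linalg.solve(np.c_[d,-e],q-p);P[i+1]=p+d*t[0]
W=np.c_[.72-P[:,1]*res,.27-P[:,0]*res]
print("\npadoff",[(P[i]-L[i][0])@[-L[i][1][1],L[i][1][0]]*.6 for i in(0,-1)])
print((W*1e3).round(1).tolist());print("len",(np.linalg.norm(np.diff(W,axis=0),axis=1)*1e3).round(1),"want 60 82 50 88 40 60")
for n,lo,hi,c in(("green",(45,80,60),(85,255,255),(90,390)),("red",(0,150,60),(8,255,255),(594,208))):
    p,a=blob(cv2.inRange(hsv,lo,hi),c,25);print(n,2*np.sqrt(a/np.pi)*.6,.72-p[1]*res,.27-p[0]*res)
np.save("W.npy",W)
E
python3 meas.py
python3 - <<'E'
import numpy as np
from h import *
W=np.load("W.npy")
X=np.c_[W,np.full(len(W),.025)]
# overlay vertices on top and side for check
for n in("top","side"):
    f=dict(np.load(f"{n}0.npz"));c=X@f["R"].T+f["t"];uv=c@f["mtx"].T;uv=uv[:,:2]/uv[:,2:]
    img=cv2.imread(f"pics/{n}0.png");m=uv.mean(0).astype(int);k=8
    x0,y0=m[0]-48,m[1]-36;cr=cv2.resize(img[y0:y0+72,x0:x0+96],None,fx=k,fy=k,interpolation=cv2.INTER_CUBIC)
    cv2.polylines(cr,[(((uv-[x0,y0]+.5)*k)).astype(int).reshape(-1,1,2)],False,(255,0,255),1)
    # pad centroid check
    hs=cv2.cvtColor(img,cv2.COLOR_BGR2GRAY)
    for i in(0,-1):
        u=uv[i].astype(int);p=255-hs[u[1]-4:u[1]+6,u[0]-4:u[0]+6].astype(float);p=np.clip(p-130,0,None)
        M=cv2.moments(p);q=np.array([M["m10"]/M["m00"],M["m01"]/M["m00"]])+u-4
        print(n,uv[i].round(1),q.round(1),onz(f,q,.025)[0].round(4))
    cv2.imwrite(f"pics/ov_{n}.png",cr[:575,:790])
E
```

```text
pad diam mm [np.float64(18.2672006581247), np.float64(18.052656144468386)]
width mm 10.5 width mm 10.4 width mm 10.4 width mm 10.4 width mm 10.4 width mm 10.5 
padoff [np.float64(0.0548460224687755), np.float64(0.5220019986481425)]
[[494.3, 177.2], [506.6, 118.4], [586.4, 121.3], [596.6, 73.2], [527.1, 22.4], [535.2, -16.3], [587.4, -46.3]]
len [60.1 79.9 49.2 86.1 39.6 60.2] want 60 82 50 88 40 60
green 21.48429193055687 0.4858861966236345 0.21627467725918573
red 22.24939403653572 0.5953338888888888 -0.08566055555555546
top [268.2 239.2] [268.3 239.2] [0.4944 0.1769 0.025 ]
top [342.5 208.4] [343.2 208.3] [ 0.5876 -0.0483  0.025 ]
side [271.9 192.9] [271.2 192.6] [0.4934 0.1803 0.025 ]
side [335.2 220.3] [335.9 221.1] [ 0.5869 -0.0505  0.025 ]
```

View pics/ov_top.png

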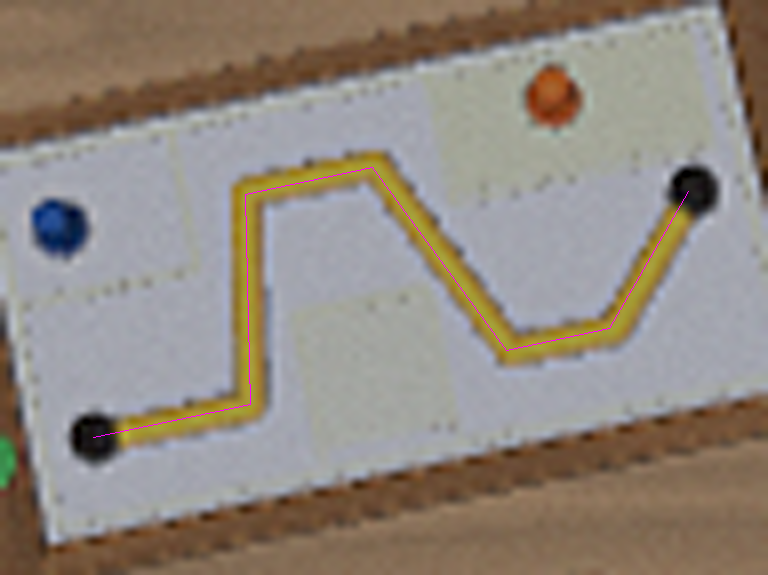

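Lengths come out about 2% short in the wrist view: 79.9 against 82, 86.1 against 88, and 40 against 41 for the discs. The top and side pads agree with that. I'll scale about the camera foot, rebuild the route from the known lengths, and compare it with the other views.

Run:
```python
import numpy as np
from h import *
W=np.load("W.npy");c=np.array([.537,.064]);S=c+(W-c)*1.02
d=np.diff(W,axis=0);d/=np.linalg.norm(d,axis=1)[:,None]
V=np.vstack([[0,0],np.cumsum(d*np.array([60,82,50,88,40,60])[:,None]*1e-3,0)])
V+=(S-V).mean(0);np.save("V.npy",V)
print((S*1e3).round(1).tolist());print((V*1e3).round(1).tolist())
# same corners measured in top view: yellow line fits
f=dict(np.load("top0.npz"));img=f["pixels"];hsv=cv2.cvtColor(img,cv2.COLOR_RGB2HSV)
m=cv2.inRange(hsv,(18,110,90),(38,255,255));m[:, :262]=0;m[:,350:]=0;m[:190]=0;m[250:]=0
p=onz(f,np.argwhere(m)[:,::-1],.025)[:,:2]
for i in range(6):
    a,b=V[i],V[i+1];L=np.linalg.norm(b-a);u=(b-a)/L;s=(p-a)@u;e=(p-a)@[-u[1],u[0]]
    k=(s>.01)&(s<L-.01)&(abs(e)<.010);print(i,"normal",np.round([-u[1],u[0]],2),"top-view offset mm",(e[k].mean()*1e3).round(2),k.sum())
```

```text
[[493.4, 179.5], [506.0, 119.5], [587.4, 122.4], [597.8, 73.4], [526.9, 21.6], [535.1, -17.9], [588.4, -48.5]]
[[493.5, 178.2], [505.9, 119.5], [587.8, 122.4], [598.1, 73.5], [527.1, 21.6], [535.2, -17.6], [587.3, -47.5]]
0 normal [0.98 0.21] top-view offset mm 0.1 41
1 normal [-0.04  1.  ] top-view offset mm -0.76 66
2 normal [0.98 0.21] top-view offset mm -0.9 29
3 normal [ 0.59 -0.81] top-view offset mm 0.56 73
4 normal [0.98 0.2 ] top-view offset mm -0.64 18
5 normal [0.5  0.87] top-view offset mm -0.59 44
```

Request:
apply_moves(jaw=[-1, -1, -1, -1, -1], translation=[[-0.025, 0.033, -0.02], [-0.05, 0.066, -0.05], [-0.075, 0.1, -0.08], [-0.1, 0.13, -0.11], [-0.107, 0.146, -0.14]], angular=[[0, 0, 0], [0, 0, 0], [0, 0, 0], [0, 0, 0], [0, 0, 0]])

```text
clock: 2.85
position: [0.4916, 0.182, 0.1099]
tool_rot: [-1.57, 0.001, -0.445]
force: [0.6, 0.8, 0.2]
grip_width: 0.0003
```

Request:
apply_moves(jaw=[-1, -1, -1], translation=[[0, 0, 0], [0, 0, 0], [0, 0, 0]], angular=[[0, 0, 0], [0, 0, 0], [0, 0, 0]])

```text
clock: 3.15
position: [0.495, 0.1786, 0.1113]
tool_rot: [-1.57, -0.001, -0.45]
force: [-0.2, 0.4, 0.1]
grip_width: -0.0003
```

The top view agrees with the fitted route within 0.9 mm. Descending to 8 mm above the pad for a check.

Request:
apply_moves(jaw=[-1, -1, -1, -1, -1], translation=[[0, -0.001, -0.02], [0, -0.001, -0.04], [0, -0.001, -0.054], [0, -0.001, -0.058], [0, -0.001, -0.058]], angular=[[0, 0, 0], [0, 0, 0], [0, 0, 0], [0, 0, 0], [0, 0, 0]])

```text
clock: 3.65
position: [0.4944, 0.1778, 0.0524]
tool_rot: [-1.571, 0.0, -0.449]
force: [0.0, 0.2, -0.4]
grip_width: 0.0001
```

Run:
```python
from workcell import cams,observe
import numpy as np,cv2
for i in range(4):
    w=cams.grab_frame("wrist");s=observe();print(s["clock"],s["position"].round(4),s["force"].round(2))
o=w["pixels"][150:350,180:460];cv2.imwrite("pics/w3.png",cv2.resize(o,None,fx=2.8,fy=2.8,interpolation=cv2.INTER_CUBIC)[...,::-1])
```

```text
3.7 [0.4946 0.1779 0.0528] [-1.   -0.22  0.3 ]
3.75 [0.4947 0.178  0.053 ] [-0.11 -0.19  0.35]
3.8 [0.4947 0.1782 0.0531] [ 0.01 -0.01  0.39]
3.85 [0.4946 0.1782 0.0531] [-0.04 -0.39 -1.32]
```

View pics/w3.png

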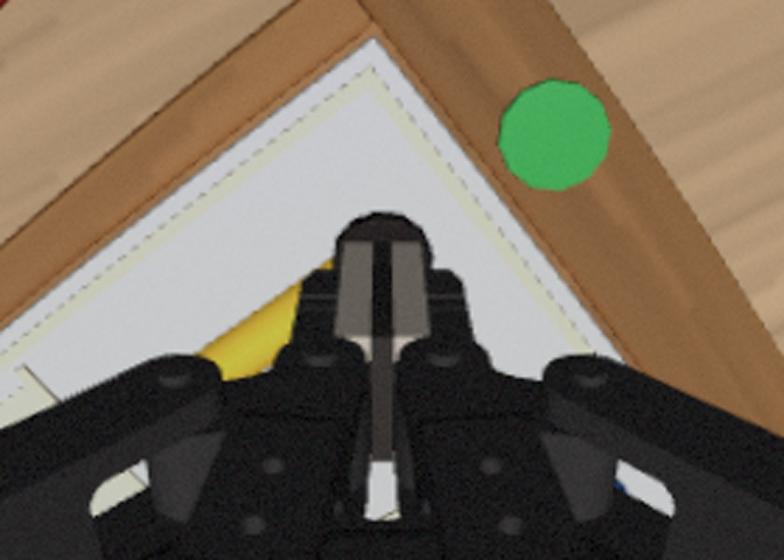

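The view shows the tips centred over the black pad (380,230), the ridge heading left-down, and green at (555,135). The measured z sits about 1 mm above commanded. Lowering gently to touch.

Request:
apply_moves(jaw=[-1, -1, -1, -1, -1], translation=[[-0.001, 0, -0.004], [-0.001, 0, -0.007], [-0.001, 0, -0.009], [-0.001, 0, -0.01], [-0.001, 0, -0.011]], angular=[[0, 0, 0], [0, 0, 0], [0, 0, 0], [0, 0, 0], [0, 0, 0]])

```text
clock: 4.35
position: [0.4931, 0.1781, 0.0412]
tool_rot: [-1.571, 0.0, -0.449]
force: [-1.3, 0.4, 2.2]
grip_width: 0.0001
```

```bash
cat > st.py <<'E'
from workcell import cams,observe
import numpy as np
F=[];P=[]
for i in range(8): cams.grab_frame("wrist");s=observe();F.append(s["force"]);P.append(s["position"])
print(s["clock"],np.mean(P,0).round(4),P[-1].round(4),np.mean(F,0).round(2),np.std(F,0).round(2))
E
python3 st.py
```

```text
4.75 [0.4931 0.1781 0.0413] [0.4932 0.1781 0.0413] [-1.39  0.26  2.2 ] [0.52 0.39 0.42]
```

Contact: 2.2 N at 2.7 mm of plate travel, as expected. Now tracing stretch 0.

Request:
apply_moves(jaw=[-1, -1, -1, -1, -1], translation=[[0.0013, -0.0059, 0], [0.0026, -0.0118, 0], [0.0038, -0.0176, 0], [0.0051, -0.0235, 0], [0.0064, -0.0294, 0]], angular=[[0, 0, 0], [0, 0, 0], [0, 0, 0], [0, 0, 0], [0, 0, 0]])

```text
clock: 5.25
position: [0.4998, 0.148, 0.0413]
tool_rot: [-1.571, -0.0, -0.449]
force: [-0.2, 0.9, 2.3]
grip_width: 0.0001
```

Request:
apply_moves(jaw=[-1, -1, -1, -1, -1], translation=[[0.0013, -0.0059, 0], [0.0026, -0.0118, 0], [0.0038, -0.0176, 0], [0.0051, -0.0235, 0], [0.0064, -0.0294, 0]], angular=[[0, 0, 0], [0, 0, 0], [0, 0, 0], [0, 0, 0], [0, 0, 0]])

```text
clock: 5.75
position: [0.5061, 0.1188, 0.0413]
tool_rot: [-1.571, 0.0, -0.449]
force: [-0.6, 1.5, 1.7]
grip_width: 0.0001
```

```bash
python3 st.py
```

```text
6.15 [0.5061 0.1188 0.0413] [0.5059 0.1194 0.0413] [ 0.26 -1.61  1.97] [0.57 0.37 0.51]
```

Request:
apply_moves(jaw=[-1, -1, -1, -1, -1], translation=[[0.0054, 0.0002, 0], [0.0109, 0.0004, 0], [0.0163, 0.0006, 0], [0.0218, 0.0008, 0], [0.0272, 0.0009, 0]], angular=[[0, 0, 0], [0, 0, 0], [0, 0, 0], [0, 0, 0], [0, 0, 0]])

```text
clock: 6.65
position: [0.5337, 0.1203, 0.0413]
tool_rot: [-1.571, 0.0, -0.449]
force: [-0.4, -0.0, 2.5]
grip_width: 0.0002
```

Request:
apply_moves(jaw=[-1, -1, -1, -1, -1], translation=[[0.0054, 0.0002, 0], [0.0109, 0.0004, 0], [0.0163, 0.0006, 0], [0.0218, 0.0008, 0], [0.0272, 0.0009, 0]], angular=[[0, 0, 0], [0, 0, 0], [0, 0, 0], [0, 0, 0], [0, 0, 0]])

```text
clock: 7.15
position: [0.5609, 0.1211, 0.0413]
tool_rot: [-1.571, -0.0, -0.449]
force: [-0.8, 0.2, 1.9]
grip_width: -0.0
```

Request:
apply_moves(jaw=[-1, -1, -1, -1, -1], translation=[[0.0054, 0.0002, 0], [0.0109, 0.0004, 0], [0.0163, 0.0006, 0], [0.0218, 0.0008, 0], [0.0273, 0.001, 0]], angular=[[0, 0, 0], [0, 0, 0], [0, 0, 0], [0, 0, 0], [0, 0, 0]])

```text
clock: 7.65
position: [0.5881, 0.1221, 0.0413]
tool_rot: [-1.571, 0.0, -0.449]
force: [-1.4, -0.0, 2.5]
grip_width: 0.0004
```

```bash
python3 st.py
python3 - <<'E'
from workcell import cams
import cv2
o=cams.grab_frame("wrist")["pixels"][110:350,150:490];cv2.imwrite("pics/w4.png",cv2.resize(o,None,fx=2.2,fy=2.2,interpolation=cv2.INTER_CUBIC)[...,::-1])
E
```

```text
8.05 [0.5882 0.1221 0.0414] [0.5878 0.1221 0.0414] [1.35 0.24 2.05] [0.5  0.39 0.56]
```

View pics/w4.png

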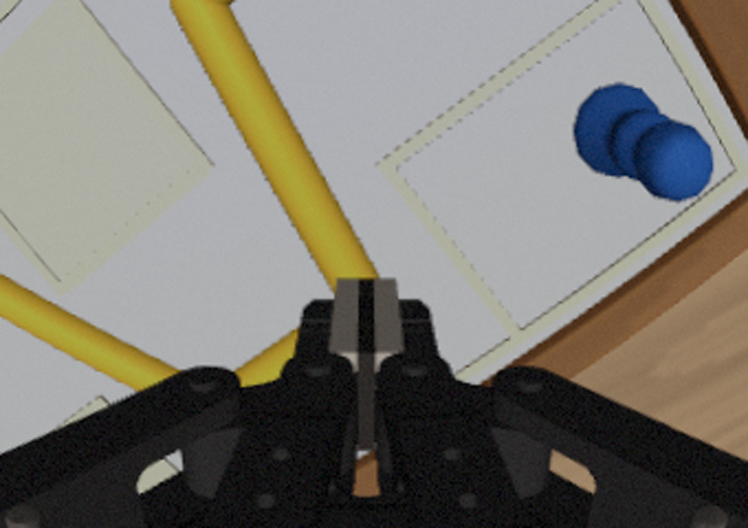

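The tips at (367,280) stand on the bend at the end of stretch 2. The figure, at (620,130), is undisturbed. Continuing along the next two straights.

Request:
apply_moves(jaw=[-1, -1, -1, -1, -1], translation=[[0.001, -0.0049, 0], [0.0021, -0.0098, 0], [0.0031, -0.0146, 0], [0.0041, -0.0195, 0], [0.0051, -0.0244, 0]], angular=[[0, 0, 0], [0, 0, 0], [0, 0, 0], [0, 0, 0], [0, 0, 0]])

```text
clock: 8.6
position: [0.5928, 0.0971, 0.0413]
tool_rot: [-1.571, 0.0, -0.449]
force: [0.3, 2.5, 1.7]
grip_width: -0.0002
```

Request:
apply_moves(jaw=[-1, -1, -1, -1, -1], translation=[[0.001, -0.0049, 0], [0.0021, -0.0098, 0], [0.0031, -0.0146, 0], [0.0041, -0.0195, 0], [0.0052, -0.0244, 0]], angular=[[0, 0, 0], [0, 0, 0], [0, 0, 0], [0, 0, 0], [0, 0, 0]])

```text
clock: 9.1
position: [0.5981, 0.0729, 0.0413]
tool_rot: [-1.571, 0.0, -0.449]
force: [0.1, 1.7, 1.9]
grip_width: -0.0001
```

```bash
python3 st.py
```

```text
9.5 [0.5981 0.0728 0.0413] [0.598  0.0733 0.0413] [ 0.09 -1.75  2.25] [0.39 0.74 0.56]
```

Request:
apply_moves(jaw=[-1, -1, -1, -1, -1], translation=[[-0.0047, -0.0035, 0], [-0.0094, -0.0069, 0], [-0.0141, -0.0104, 0], [-0.0188, -0.0138, 0], [-0.0235, -0.0173, 0]], angular=[[0, 0, 0], [0, 0, 0], [0, 0, 0], [0, 0, 0], [0, 0, 0]])

```text
clock: 10.0
position: [0.574, 0.0557, 0.0413]
tool_rot: [-1.571, 0.0, -0.449]
force: [1.6, 1.4, 3.0]
grip_width: -0.0002
```

Request:
apply_moves(jaw=[-1, -1, -1, -1, -1], translation=[[-0.0047, -0.0035, 0], [-0.0094, -0.0069, 0], [-0.0141, -0.0104, 0], [-0.0188, -0.0138, 0], [-0.0235, -0.0173, 0]], angular=[[0, 0, 0], [0, 0, 0], [0, 0, 0], [0, 0, 0], [0, 0, 0]])

```text
clock: 10.5
position: [0.5506, 0.0384, 0.0413]
tool_rot: [-1.571, -0.0, -0.449]
force: [1.7, 0.3, 1.8]
grip_width: -0.0002
```

Request:
apply_moves(jaw=[-1, -1, -1, -1, -1], translation=[[-0.0047, -0.0035, 0], [-0.0094, -0.0069, 0], [-0.0141, -0.0104, 0], [-0.0188, -0.0138, 0], [-0.0236, -0.0173, 0]], angular=[[0, 0, 0], [0, 0, 0], [0, 0, 0], [0, 0, 0], [0, 0, 0]])

```text
clock: 11.0
position: [0.527, 0.0211, 0.0413]
tool_rot: [-1.571, -0.0, -0.449]
force: [1.9, 1.1, 2.3]
grip_width: 0.0004
```

```bash
python3 st.py
```

```text
11.4 [0.527  0.0211 0.0412] [0.5273 0.0214 0.0412] [-1.12 -1.17  2.07] [0.35 0.56 0.65]
```

Position (0.527, 0.021) matches the bend, and the contact is steady. Now the last two straights, to the final pad.

Request:
apply_moves(jaw=[-1, -1, -1, -1, -1], translation=[[0.0008, -0.0039, 0], [0.0016, -0.0078, 0], [0.0023, -0.0117, 0], [0.0031, -0.0156, 0], [0.0039, -0.0195, 0]], angular=[[0, 0, 0], [0, 0, 0], [0, 0, 0], [0, 0, 0], [0, 0, 0]])

```text
clock: 11.9
position: [0.5314, 0.0015, 0.0413]
tool_rot: [-1.571, -0.0, -0.449]
force: [-0.7, 1.0, 2.3]
grip_width: 0.0003
```

Request:
apply_moves(jaw=[-1, -1, -1, -1, -1], translation=[[0.0008, -0.0039, 0], [0.0016, -0.0078, 0], [0.0023, -0.0117, 0], [0.0031, -0.0156, 0], [0.0039, -0.0196, 0]], angular=[[0, 0, 0], [0, 0, 0], [0, 0, 0], [0, 0, 0], [0, 0, 0]])

```text
clock: 12.4
position: [0.5352, -0.018, 0.0413]
tool_rot: [-1.571, 0.0, -0.449]
force: [0.4, 1.0, 2.2]
grip_width: 0.0002
```

```bash
python3 st.py
```

```text
12.8 [ 0.5353 -0.0181  0.0413] [ 0.5352 -0.0177  0.0413] [ 0.18 -1.15  2.15] [0.25 0.6  0.41]
```

Request:
apply_moves(jaw=[-1, -1, -1, -1, -1], translation=[[0.0052, -0.003, 0], [0.0104, -0.006, 0], [0.0156, -0.009, 0], [0.0208, -0.012, 0], [0.026, -0.015, 0]], angular=[[0, 0, 0], [0, 0, 0], [0, 0, 0], [0, 0, 0], [0, 0, 0]])

```text
clock: 13.3
position: [0.5617, -0.033, 0.0413]
tool_rot: [-1.571, 0.0, -0.449]
force: [-3.2, 0.1, 3.0]
grip_width: 0.0001
```

Request:
apply_moves(jaw=[-1, -1, -1, -1, -1], translation=[[0.0052, -0.003, 0], [0.0104, -0.006, 0], [0.0156, -0.009, 0], [0.0208, -0.012, 0], [0.026, -0.015, 0]], angular=[[0, 0, 0], [0, 0, 0], [0, 0, 0], [0, 0, 0], [0, 0, 0]])

```text
clock: 13.8
position: [0.5876, -0.048, 0.0413]
tool_rot: [-1.571, -0.0, -0.449]
force: [-2.0, 0.6, 2.3]
grip_width: 0.0002
```

Request:
apply_moves(jaw=[-1, -1, -1], translation=[[0, 0, 0], [0, 0, 0], [0, 0, 0]], angular=[[0, 0, 0], [0, 0, 0], [0, 0, 0]])

```text
clock: 14.1
position: [0.5873, -0.0477, 0.0414]
tool_rot: [-1.571, -0.0, -0.449]
force: [1.0, -1.0, 2.2]
grip_width: -0.0002
```

```bash
python3 st.py
python3 - <<'E'
from workcell import cams
import cv2
o=cams.grab_frame("wrist")["pixels"][110:350,150:490];cv2.imwrite("pics/w5.png",cv2.resize(o,None,fx=2.2,fy=2.2,interpolation=cv2.INTER_CUBIC)[...,::-1])
E
```

```text
14.5 [ 0.5872 -0.0477  0.0414] [ 0.5872 -0.0477  0.0413] [ 1.15 -0.98  2.08] [0.63 0.38 0.43]
```

View pics/w5.png

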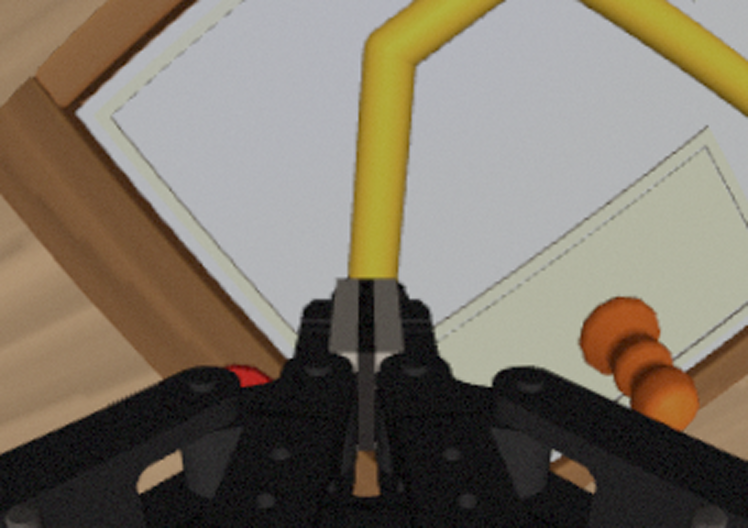

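The ridge runs straight into the tips at (370,278). The pad is hidden beneath them, with red at (250,377) just beyond, and the orange figure still stands. The three-view mean of pad_b is about 1 mm further on, so a small nudge, then a check and hand-in.

Request:
apply_moves(jaw=[-1, -1, -1, -1], translation=[[0.0005, -0.001, 0], [0.0005, -0.001, 0], [0.0005, -0.001, 0], [0.0005, -0.001, 0]], angular=[[0, 0, 0], [0, 0, 0], [0, 0, 0], [0, 0, 0]])

```text
clock: 14.95
position: [0.5875, -0.0486, 0.0412]
tool_rot: [-1.571, 0.0, -0.449]
force: [-0.7, 1.8, 2.5]
grip_width: 0.0
```

```bash
python3 st.py; python3 -c "
from workcell import workorder
print(workorder.job_done())"
```

```text
15.35 [ 0.5876 -0.0487  0.0413] [ 0.5876 -0.0487  0.0413] [-1.27  1.35  2.32] [0.55 0.35 0.34]
the job is handed in; nothing more can be done
None
```

I traced the whole route with the shut fingertips, from the pad beside the green disc, round every bend, to the pad beside the red disc. I handed the job in at about 15.4 s with the fingertips still resting on that last pad.

- **Last reading:** the TCP was at (0.5876, -0.0487, 0.0413) m, so the plate is about 2.7 mm down. The mean upward force was 2.3 N, with sideways forces of about 1.3 N in x and y.
- **Contact along the route:** every reading of the upward force between the pads was between 1.7 and 3.0 N, and the height stayed within 0.2 mm, so contact was never lost.
- **Figures:** the blue and orange figures were still standing in the wrist pictures taken during the trace. I took no overall picture at the end.
- **Disagreements:** the wrist camera gave lengths about 2% too short, so I corrected the route with the given lengths. The top view then agreed within 0.9 mm. The three views placed the red-side pad within about 2–3 mm of each other. I ended at about their mean, and the pad itself was hidden under the fingertips in the last picture.

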